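# Hold the spring clip open astride the job card

## Task

Pinch the spring clip's two handles together so that its jaws gape, lift it off the parking stand without dragging, and bring it wide open over the middle of the job card's top edge, square to the card, one jaw either side and the jaw tips about 2 cm below the edge. Finish while still holding it there, squeezed wide open, upright and still, with nothing of the clip touching the card, so that a colleague can slip a second sheet in. Do not knock the card or let the clip bite it at any time, and leave the torch and the black relay block where they are.

Things in the scene. Friction and masses are not known exactly. Their poses are not given: they have to be found in the camera images.
- clip: Steel spring clip like a big clothes peg, loose, 100 g, 91 mm tall, 30 mm wide. Origin on its pivot pin; z points up from jaws to handles, y along the pin, x the way handles and jaws spread (symmetric). At the start it bites the blade of the parking stand, upright, jaw tips 16 mm below the blade's top. Let go, it snaps shut. While being pinched it may sink some 12 mm in the fingers
- clip_handle_a (a point): middle of the black roll (8 mm thick, 30 mm long along y) that ends the +x handle, 45 mm above the pin and 23 mm to its side when parked. The -x handle mirrors it: 54 mm over both rolls when parked, about 25 mm when pinched to the stop, then 50 mm above the pin
- clip_tip_a (a point): inner lower corner of the black jaw pad (26 mm long along y, 12 mm tall, 4 mm thick) on the clip's +x side, middle of its length; 42 mm below the pin when parked, 40 mm when open
- clip_tip_b (a point): the same on the -x side. The two are 4 mm apart when parked and about 29 mm when the clip is fully open
- clip_lever_a (a joint): turn of the +x lever about the pin (the other turns alike): 0 parked, 0.30 rad fully open, a hard stop. Pinching the rolls together along x opens the jaws against the spring: about 4 N to start, 8 N fully open
- rack: parking stand, fixed: dark foot 60 x 70 x 10 mm with an upright bare metal blade 4 mm thick (x), 56 mm wide (y), its top 75 mm above the work surface. Origin: centre of its underside
- card: job card, fixed: stiff white ruled board 4 mm thick (its x), 100 mm wide (its y), upright in a slotted metal foot 70 x 110 mm; its top edge is 115 mm above the work surface. Origin: centre of the foot's underside
- card_edge (a point): middle of the job card's top edge; axes as card, z up
- torch: black torch lying on its side, 33 x 122 x 29 mm, origin under its middle; bystander
- contactor: black relay block with two copper studs, 70 x 60 x 63 mm, origin under its middle; bystander
Mind the look-alikes: they are no part of the job. What is shaped like the clip but green or red is not meant.

How it is judged:
By the outcome, as a careful person would: the job done as asked, in the order asked, and still so for the second after the job is handed in, while the arm keeps its last pose, push and grip.
It also fails if it takes over 38 s, if anything falls off the work surface, if the arm or the gripper's body presses on something with over 40 N, if the wrist force passes 120 N, or if a joint passes its speed limit or range.

## Robot

A 6-joint arm with a two-finger parallel gripper is mounted at the origin on the work surface; the furniture and walls round the work are solid. World frame = base frame: x ahead of the robot, y to its left, z up, the work surface at z = 0. Lengths are in m, angles in rad, forces in N, time in s.
With the tool pointing down it reaches from about 0.425 to 0.95 m from the base axis. Payload 14.7 kg.
Tool frame: the origin (TCP) lies at the very end of the fingers, on their centre line; the grasp point (between the pads) lies 19 mm behind it; z points along the fingers, y is the line along which they close (so a half turn about z gives the same grasp; the last joint's range is limited). The gripper opens to 85 mm and grips with 20 to 120 N. Pads are 22 mm wide; open, the fingers measure 114 mm over their backs; the gripper's body (76 mm by 85 mm) begins 54 mm behind the grasp point. The pads swing forward as they close: fully open they stand 13 mm farther back than shut.
Start: joints at [-1.295, 0.48, 1.596, -0, 1.065, -0.047], TCP at [0.206, -0.616, 0.231] pointing down, gripper open.
Joint ranges: [-2.75, 2.75], [-0.82, 2.05], [0.23, 2.67], [-1.56, 4.7], [0.09, 2.69], [-2.92, 2.92]. Speed limits (rad/s): [1.89, 1.89, 2.39, 3.01, 3.01, 3.01].

## Interface

Orientations are given as a unit quaternion [x, y, z, w].
In Python, from rig import monitor, vision, job gives the robot as it stands.
- The arm moves only by the shell command python3 -m inch 'ROWS' [FORCE]. ROWS is a JSON list of rows, 1 to 10 of them, each written [opening, [dx, dy, dz], turn]: the finger opening in m, then dx, dy, dz in shares of 100 cm (1.0 is 100 cm), then a turn about the tool's z in normalised numbers (1 is pi rad); each row shifts and turns the commanded pose from where the row before left it, along the tool's axes as they then stand; what a row does not reach is not made up. A row lasts 1/10 s, in which the tool goes at most 0.05 m and 0.15 rad, less where a joint would pass 70% of its speed; a pose out of reach is approached as far as the arm can. The fingers move at their own pace and stop on an object; FORCE is the grip in N (left out, the last holds). Time passes only in rows, so rows that do not move let the fingers close. It prints the time, the measured TCP pose, the force, the opening and the grip force at its end. A shift or turn number past 1, either way, is cut back to 1. Input that does not fit is refused with a message, and nothing moves.
- monitor.get_state(): the state, without advancing time (a new reading comes with each control period).
- vision.camera(name): name is "scene" or "top" or "wrist"; returns (picture, depth): 480x640x3 uint8, red, green, blue; 480x640 float32, m along the optical axis (not along the pixel's ray), 0 where there is no reading.
- vision.calibration(name): a dict with "intrinsics" (3x3 intrinsics, pixels), "eye" and "attitude" of the camera in the world. Camera axes: x right, y up, looking along -z (the intrinsics and any distortion apply to the point x, -y, -z); pixel columns grow to the right and rows downward; lengths in m; the calibration is good to about 2 mm. A picture is of the moment at which its call begins: read the wrist's pose just before it. calibration takes no time and is no camera call; for the wrist camera it gives the pose at the moment of the call.
- job.sign_off(): hands the job in; it is judged then, once.
The state is a dict: "clock": time; "q": joint angles; "qd": joint speeds; "effort": joint torques, N m; "tool_pos": TCP position; "orientation": TCP orientation; "contact_force": force on the tool from outside, world axes, zero at the start; "moment": the same for the moment, N m; "width": finger opening in m; "gripper_force": force on a finger pad.
Only numpy, scipy, OpenCV 4.12 (cv2) and the standard library are available. Lean on these libraries where they do the work, as an engineer would, in place of code of your own. Each camera call takes 0.05 s, during which the arm holds its last target. There are 200 camera calls.

## Working session

There is one attempt and no reset: what is moved stays moved. The work goes in short steps, Python scripts to look and compute and a shell command to move; the robot and the scene stay as the last step left them, time stands still between calls to the robot, and variables do not carry over. Pictures are saved under pics/ and viewed, at most 10 in all, crops included, and the job is handed in when it is done.

```bash
mkdir -p pics; ls; cat > h.py <<'E'
import numpy as np,cv2
from rig import monitor,vision,job
def snap(n):
    c=vision.calibration(n); im,d=vision.camera(n); np.savez(f'{n}.npz',im=im,d=d,K=c['intrinsics'],e=c['eye'],a=np.array(c['attitude'])); return im,d,c
def pts(n):
    from scipy.spatial.transform import Rotation as R
    z=np.load(f'{n}.npz');d=z['d'];K=z['K'];a=z['a'];A=a if a.shape==(3,3) else R.from_quat(a).as_matrix()
    v,u=np.mgrid[:480,:640]
    P=np.stack([(u-K[0,2])/K[0,0]*d,-(v-K[1,2])/K[1,1]*d,-d],-1)
    return P@A.T+z['e']
E
python3 - <<'E'
from h import *
for n in('scene','top'):
    im,d,c=snap(n);cv2.imwrite(f'pics/{n}1.png',im[...,::-1]);print(c)
print(monitor.get_state())
E
```

```text
pics
{'intrinsics': array([[592.97019889,   0.        , 313.76165876],
       [  0.        , 592.97019889, 248.28725254],
       [  0.        ,   0.        ,   1.        ]]), 'eye': array([ 0.14124281, -0.94234775,  0.95844058]), 'attitude': array([ 0.34733943, -0.09808901, -0.27652754,  0.89065503])}
{'intrinsics': array([[507.66597824,   0.        , 324.76202918],
       [  0.        , 507.66597824, 234.87357758],
       [  0.        ,   0.        ,   1.        ]]), 'eye': array([ 0.43482219, -0.32189478,  0.94306741]), 'attitude': array([ 0.03780593, -0.04914688, -0.70307372,  0.70840853])}
{'clock': 0.1, 'q': array([-1.29456302e+00,  4.80762845e-01,  1.59681516e+00, -2.63377547e-05,
        1.06509562e+00, -4.65853729e-02]), 'qd': array([ 7.90614040e-04,  8.72438544e-04, -8.04034500e-04, -1.14404605e-05,
        9.72384677e-04,  3.67038476e-04]), 'effort': array([-3.21137613e-04, -9.52258515e+01, -4.31040788e+01, -1.09958585e-04,
        5.28972785e-03,  3.97731844e-05]), 'tool_pos': array([ 0.20612621, -0.61606044,  0.23073904]), 'orientation': array([ 9.87000599e-01,  1.60715665e-01, -7.33657319e-05, -5.35607011e-04]), 'contact_force': array([-0.13884102, -0.11220635,  0.96303126]), 'moment': array([ 0.05665492, -0.04782589, -0.03522947]), 'gripper_force': 0.0, 'width': 0.08542431948721924}
```

View pics/scene1.png

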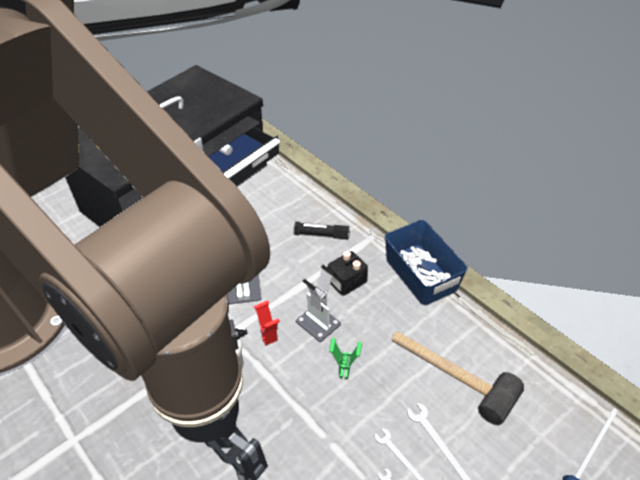

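View pics/top1.png

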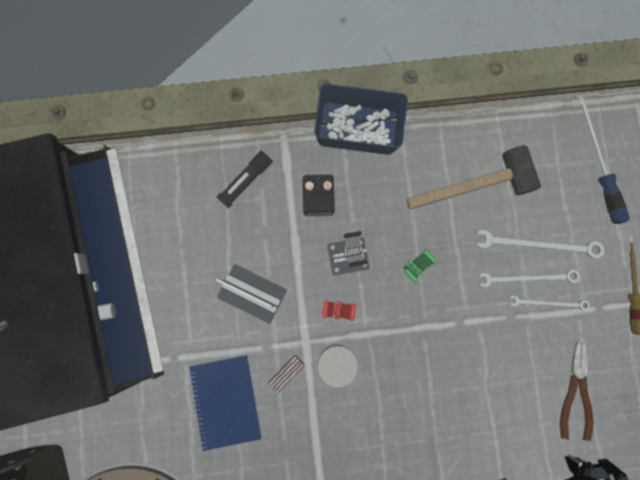

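Scene view: the steel clip on its stand is at (320,305). Look-alikes are the green clip (345,357) and the red clip (265,322). In the top view: steel clip (349,252), red (339,310), green (421,265), card (250,291), relay (318,195), torch (245,180). I choose the steel clip on the dark foot and will check it in a close crop.

```bash
python3 - <<'E'
from h import *
im=np.load('top.npz')['im'][...,::-1]
a=cv2.resize(im[225:285,320:380],(590,590),interpolation=cv2.INTER_CUBIC)
cv2.imwrite('pics/crop1.png',a)
P=pts('top')
for (u,v) in [(349,252),(352,235),(356,265),(353,238),(357,263),(335,242),(345,252),(362,252),(232,284),(265,300),(250,291),(318,195)]: print(u,v,P[v,u].round(4))
Q=P[225:285,320:380].reshape(-1,3);
m=(Q[:,2]>.085)
print(m.sum(),Q[m].min(0),Q[m].max(0),Q[m].mean(0))
# card edge
Q=P[260:330,205:295].reshape(-1,3);m=(Q[:,2]>.105)&(Q[:,2]<.125);E=Q[m]
c=E.mean(0);w,V=np.linalg.eigh(np.cov(E[:,:2].T));t=(E[:,:2]-c[:2])@V[:,1];s=(E[:,:2]-c[:2])@V[:,0];print('card',m.sum(),c,V[:,1],t.min(),t.max(),s.min(),s.max(),E[:,2].min(),E[:,2].max(), np.median(E[:,2]))
print('mid',c[:2]+V[:,1]*(t.min()+t.max())/2,'yaw',np.degrees(np.arctan2(V[1,1],V[0,1])))
E
```

```text
349 252 [ 0.5103 -0.3755  0.1041]
352 235 [ 0.5334 -0.3774  0.148 ]
356 265 [ 0.4859 -0.3835  0.1494]
353 238 [ 0.5306 -0.3802  0.131 ]
357 263 [ 0.4891 -0.3851  0.1493]
335 242 [ 0.5371 -0.3555  0.0102]
345 252 [ 0.51   -0.3686  0.1073]
362 252 [ 0.5101 -0.3966  0.1092]
232 284 [ 0.457  -0.1773  0.0678]
265 300 [ 0.4302 -0.2335  0.0593]
250 291 [ 0.4459 -0.2021  0.0193]
318 195 [ 0.6175 -0.3233  0.048 ]
566 [ 0.43482219 -0.39985773  0.08500967] [ 0.54011833 -0.32189478  0.94306741] [ 0.51369005 -0.38052275  0.13359277]
card 163 [ 0.4426354  -0.2031881   0.11367847] [0.4354997  0.90018888] -0.04952882408136563 0.04975563464593394 -0.001991320472298318 0.00192427529449989 0.11017839331736479 0.11791212356367964 0.11368741800058191
mid [ 0.44268479 -0.20308602] yaw 64.18290525169253
```

View pics/crop1.png

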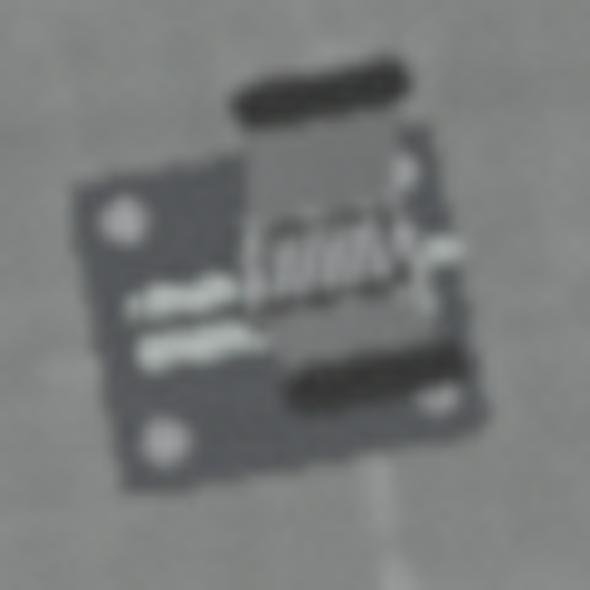

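The crop shows the bare-steel clip with two black rolls, at about (322,92) and (378,378) in the crop, biting the bright blade on the dark foot. It is neither green nor red, so it is the one meant. Next I measure it.

```bash
cat >> h.py <<'E'
def tool():
    from scipy.spatial.transform import Rotation as R
    s=monitor.get_state(); return np.array(s['tool_pos']),R.from_quat(s['orientation']).as_matrix()
E
python3 - <<'E'
from h import *
for n in('top',):
    P=pts(n);z=np.load(n+'.npz');Q=P.reshape(-1,3);C=z['im'].reshape(-1,3).astype(int)
    m=(Q[:,2]>.138)&(Q[:,2]<.158)&(abs(Q[:,0]-.511)<.05)&(abs(Q[:,1]+.382)<.05)&(C.max(1)<100)
    for s in (1,-1):
        A=Q[m&(s*(Q[:,0]-.511)>0)];w,V=np.linalg.eigh(np.cov(A[:,:2].T));d=V[:,1]
        t=(A[:,:2]-A[:,:2].mean(0))@d
        print(n,len(A),A.mean(0),A[:,2].max(),np.degrees(np.arctan2(*d[::-1])),np.ptp(t), A[:,:2].mean(0)+d*(t.min()+t.max())/2)
    m=(Q[:,2]>.068)&(Q[:,2]<.082)&(abs(Q[:,0]-.511)<.03)&(abs(Q[:,1]+.37)<.04);A=Q[m]
    print('blade?',len(A),A.mean(0)); 
    # scan of blade pts left of clip
    m2=A[:,1]>-.36;B=A[m2];print(B.round(4)[:12])
# card refinement
P=pts('scene');Q=P.reshape(-1,3)
m=(Q[:,2]>.135)&(Q[:,2]<.158)&(abs(Q[:,0]-.511)<.05)&(abs(Q[:,1]+.382)<.04)
print('scene',m.sum(),Q[m].mean(0) if m.any() else 0)
print(tool())
E
```

```text
top 83 [ 0.53474836 -0.37806294  0.14732635] 0.15323440391330034 100.1769467092963 0.028734829959904694 [ 0.534693   -0.37775454]
top 91 [ 0.49002623 -0.38603537  0.14772584] 0.15257311140399088 101.17598863130455 0.027793026672486402 [ 0.49003821 -0.38609597]
blade? 66 [ 0.51123782 -0.37578489  0.07277569]
[[ 0.5094 -0.3533  0.0739]
 [ 0.5096 -0.3551  0.0725]
 [ 0.5091 -0.3566  0.0775]
 [ 0.5095 -0.3585  0.0736]
 [ 0.5078 -0.3516  0.0729]
 [ 0.5077 -0.3533  0.0743]
 [ 0.5079 -0.3551  0.0718]
 [ 0.5076 -0.3567  0.0751]
 [ 0.5079 -0.3586  0.0721]
 [ 0.5058 -0.3532  0.0765]
 [ 0.5061 -0.3551  0.0731]
 [ 0.5062 -0.3569  0.0716]]
scene 180 [ 0.51505962 -0.3837969   0.14563824]
(array([ 0.20612621, -0.61606044,  0.23073904]), array([[ 9.48340939e-01,  3.17252837e-01, -3.16984917e-04],
       [ 3.17252994e-01, -9.48340376e-01,  1.03370684e-03],
       [ 2.73368311e-05, -1.08087093e-03, -9.99999415e-01]]))
```

The manual's scale: turns go in shares of pi rad. Converting my numbers, -0.143 rad / 3.1416 = -0.0455.

```bash
python3 -m inch '[[0.085,[0.0365,-0.0125,0],0],[0.085,[0.0365,-0.0125,0],0],[0.085,[0.0365,-0.0125,0],0],[0.085,[0.0365,-0.0125,0],0],[0.085,[0.0365,-0.0125,0],0],[0.085,[0.0365,-0.0125,0],0],[0.085,[0.0365,-0.0125,0],0],[0.085,[0.0365,-0.0125,0],0],[0.085,[0.0365,-0.0125,0],0],[0.085,[0.036,-0.0125,0],0]]'
python3 -m inch '[[0.085,[0,0,0],-0.0455],[0.085,[0,0,0],-0.0455],[0.085,[0,0,0],-0.0455],[0.085,[0,0,0],-0.0455],[0.085,[0,0,0],-0.0455],[0.085,[0,0,0],-0.0455],[0.085,[0,0,0],-0.0455],[0.085,[0,0,0],-0.0455],[0.085,[0,0,0],-0.0455],[0.085,[0,0,0],-0.0455]]'
python3 -m inch '[[0.085,[0,0,0],0],[0.085,[0,0,0],0],[0.085,[0,0,0],0]]'
python3 - <<'E'
from h import *
p,R=tool();print(p,R.round(4));im,d,c=snap('wrist');cv2.imwrite('pics/w1.png',im[...,::-1]);print(c)
d=np.array([.5124,-.382,.122])-p;print('move tool',R.T@d,'yaw',np.degrees(np.arctan2(R[1,0],R[0,0])))
E
```

```text
clock: 1.1
tool_pos: [0.5133, -0.381, 0.231]
orientation: [0.987, 0.161, -0.0, -0.0]
contact_force: [0.4, -1.1, -0.3]
width: 0.0848
gripper_force: 0.0
clock: 2.1
tool_pos: [0.512, -0.3821, 0.2309]
orientation: [0.638, 0.77, -0.0, -0.0]
contact_force: [-0.6, -0.0, -0.2]
width: 0.0848
gripper_force: 0.0
clock: 2.4
tool_pos: [0.5122, -0.3822, 0.2312]
orientation: [0.641, 0.767, 0.0, -0.0]
contact_force: [1.0, -0.5, -0.0]
width: 0.085
gripper_force: 0.0
[ 0.51218561 -0.38220161  0.23117487] [[-1.774e-01  9.841e-01 -1.000e-04]
 [ 9.841e-01  1.774e-01  2.000e-04]
 [ 2.000e-04 -1.000e-04 -1.000e+00]]
{'intrinsics': array([[342.94408955,   0.        , 321.08699542],
       [  0.        , 342.94408955, 238.8998839 ],
       [  0.        ,   0.        ,   1.        ]]), 'eye': array([ 0.49857875, -0.31457871,  0.37370665]), 'attitude': array([-0.13704815, -0.01189808,  0.08838128,  0.98654193])}
move tool [0.00014069 0.00025883 0.10917487] yaw 100.21922077557397
```

View pics/w1.png

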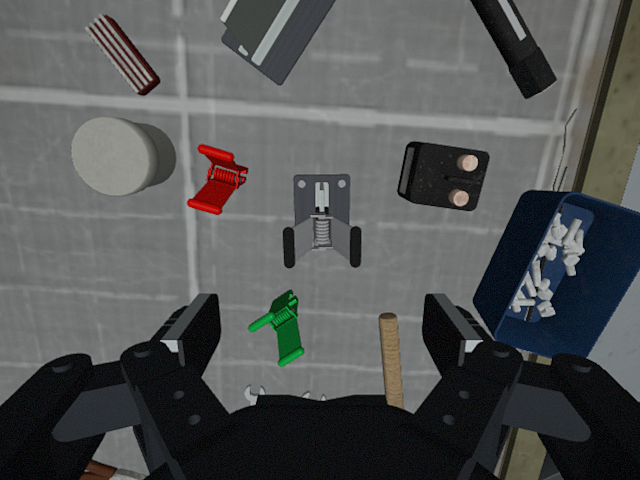

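The wrist view shows the steel clip's rolls at (289,247) and (355,246), midway between the open fingers (inner edges near 218 and 425). The green clip (285,325) and red clip (222,178) are off to the side. I cross-check the pose with the wrist depth.

```bash
python3 - <<'E'
from h import *
p,R=tool()
P=pts('wrist');C=np.load('wrist.npz')['im'].astype(int)
M=[]
for a,b in((280,300),(345,365)):
    Q=P[220:275,a:b].reshape(-1,3);c=C[220:275,a:b].reshape(-1,3);m=(c.max(1)<60)&(Q[:,2]>.13)&(Q[:,2]<.16);A=Q[m]
    T=(A-p)@R;print(m.sum(),A.mean(0),T.min(0),T.max(0));M.append((T.min(0)+T.max(0))/2)
print('mid tool',np.mean(M,0))
# card edge from wrist
Q=P[:100,200:360].reshape(-1,3);m=(Q[:,2]>.10)&(Q[:,2]<.125);print('card',m.sum(),Q[m].mean(0) if m.any() else 0, np.polyfit(Q[m][:,1],Q[m][:,0],1) if m.any() else 0)
E
```

```text
418 [ 0.48877429 -0.3869795   0.14899134] [-0.01524454 -0.02784248  0.07985016] [ 0.01339439 -0.02025701  0.08499691]
419 [ 0.53354043 -0.37832582  0.14886454] [-0.01471061  0.01789347  0.07965939] [0.01337618 0.02551679 0.09887734]
mid tool [-0.00079614 -0.00117231  0.08584595]
card 403 [ 0.42452089 -0.2424458   0.10985469] [0.50402366 0.54671931]
```

```bash
python3 -m inch '[[0.085,[0,-0.0004,0.02],0],[0.085,[0,0,0.02],0],[0.085,[0,0,0.02],0],[0.085,[0,0,0.02],0],[0.085,[0,0,0.019],0],[0.085,[0,0,0.01],0],[0.085,[0,0,0],0],[0.085,[0,0,0],0]]' 40
python3 -m inch '[[0.065,[0,0,0],0],[0.06,[0,0,0],0],[0.055,[0,0,0],0],[0.05,[0,0,0],0],[0.045,[0,0,0],0],[0.04,[0,0,0],0],[0.035,[0,0,0],0],[0.03,[0,0,0],0],[0.025,[0,0,0],0],[0.02,[0,0,0],0]]' 40
python3 -m inch '[[0.02,[0,0,0],0],[0.02,[0,0,0],0],[0.02,[0,0,0],0],[0.02,[0,0,0],0],[0.02,[0,0,0],0]]' 40
python3 - <<'E'
from h import *
im,d,c=snap('wrist');im2,_,_=snap('scene')
a=cv2.resize(im2[250:350,270:370],(480,480),interpolation=cv2.INTER_CUBIC)
cv2.imwrite('pics/g1.png',np.hstack([im[120:440,160:480],a[:320*1,80:400]])[...,::-1])
E
```

```text
clock: 3.25
tool_pos: [0.5121, -0.3825, 0.1228]
orientation: [0.64, 0.768, 0.0, 0.0]
contact_force: [-0.7, -0.2, 0.2]
width: 0.0851
gripper_force: 0.0
clock: 4.25
tool_pos: [0.5118, -0.3823, 0.1223]
orientation: [0.64, 0.768, -0.0, -0.0]
contact_force: [-0.7, -0.4, -0.7]
width: 0.022
gripper_force: 40.7
clock: 4.75
tool_pos: [0.5118, -0.3823, 0.1223]
orientation: [0.64, 0.768, -0.0, -0.0]
contact_force: [-0.5, 0.1, -1.4]
width: 0.022
gripper_force: 40.7
```

View pics/g1.png

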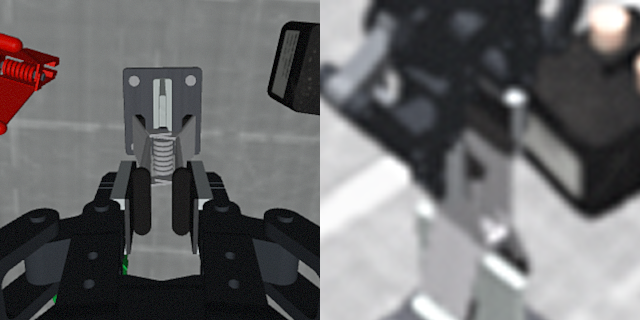

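The left half shows both rolls pinched between the pads (142,200 and 181,200) with the spring visible. The right half shows the jaws open around the blade. The hold is good, so I lift straight up.

```bash
python3 -m inch '[[0.02,[0,0,-0.004],0],[0.02,[0,0,-0.008],0],[0.02,[0,0,-0.012],0],[0.02,[0,0,-0.016],0],[0.02,[0,0,-0.018],0],[0.02,[0,0,-0.018],0],[0.02,[0,0,-0.014],0],[0.02,[0,0,-0.01],0],[0.02,[0,0,-0.005],0],[0.02,[0,0,0],0]]'
python3 -m inch '[[0.02,[0,0,0],0],[0.02,[0,0,0],0]]'
python3 - <<'E'
from h import *
s=monitor.get_state();print(s['tool_pos'],s['contact_force'],s['width'])
im,d,c=snap('top');im2,_,_=snap('scene');im3,_,_=snap('wrist');p,R=tool()
cv2.imwrite('pics/l1.png',np.hstack([cv2.resize(im2[200:340,250:390],(400,400)),im3[120:440,160:480][:,:],]if 0 else [cv2.resize(im2[200:340,250:390],(400,400),interpolation=cv2.INTER_CUBIC),cv2.resize(im3[120:440,160:480],(400,400))])[...,::-1])
for n in('top','scene'):
    P=pts(n).reshape(-1,3);T=(P-p)@R
    m=(abs(T[:,0])<.03)&(abs(T[:,1])<.03)&(T[:,2]>.003)&(T[:,2]<.09);A=T[m]
    print(n,m.sum(),A.min(0),A.max(0),A.mean(0))
    for lo in np.arange(0,.09,.006):
        B=A[(A[:,2]>=lo)&(A[:,2]<lo+.006)]
        if len(B):print(lo.round(3),len(B),B.min(0).round(4),B.max(0).round(4))
# card from top again
P=pts('wrist').reshape(-1,3)
for n in('top','wrist'):
    Q=pts(n).reshape(-1,3);m=(Q[:,2]>.108)&(Q[:,2]<.122)&(np.hypot(Q[:,0]-.4427,Q[:,1]+.203)<.058);E=Q[m]
    if m.sum()<20: print(n,m.sum());continue
    c=E.mean(0);w,V=np.linalg.eigh(np.cov(E[:,:2].T));v=V[:,1];t=(E[:,:2]-c[:2])@v;print(n,len(E),c[:2]+v*(t.min()+t.max())/2,np.ptp(t),np.degrees(np.arctan(v[1]/v[0])))
E
```

```text
clock: 5.85
tool_pos: [0.512, -0.3825, 0.2278]
orientation: [0.64, 0.768, -0.0, 0.0]
contact_force: [-0.8, -1.0, -2.1]
width: 0.0224
gripper_force: 40.7
clock: 6.05
tool_pos: [0.5115, -0.3821, 0.2265]
orientation: [0.64, 0.768, 0.0, -0.001]
contact_force: [0.5, -0.1, -1.0]
width: 0.0221
gripper_force: 40.7
[ 0.51153403 -0.38205482  0.2264756 ] [ 0.51534607 -0.0976624  -1.02384559] 0.022147922486910464Traceback (most recent call last):
  File "<stdin>", line 8, in <module>
    return umr_minimum(a, axis, None, out, keepdims, initial, where)
ValueError: zero-size array to reduction operation minimum which has no identity
```

View pics/l1.png

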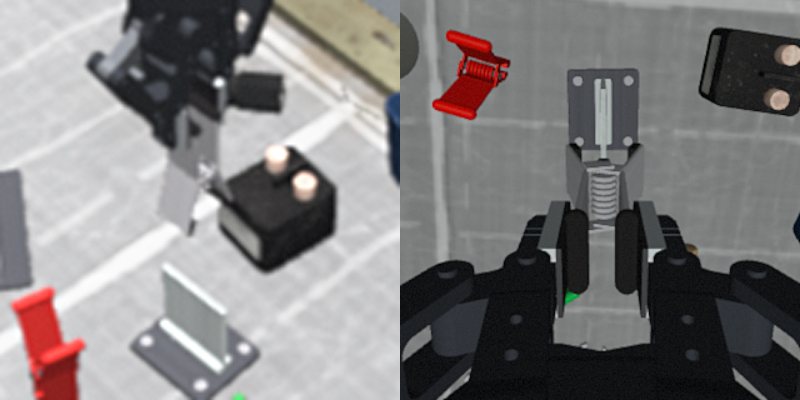

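The clip is off the blade and held open, hanging at about (195,150) in the left half, with the stand empty below at (195,320). Next I measure where the tips hang below the TCP.

```bash
python3 - <<'E'
from h import *
p,R=tool()
for n in('scene','wrist'):
    P=pts(n).reshape(-1,3);T=(P-p)@R
    m=(abs(T[:,0])<.03)&(abs(T[:,1])<.03)&(T[:,2]>-.03)&(T[:,2]<.09);A=T[m]
    for lo in np.arange(-.03,.09,.006):
        B=A[(A[:,2]>=lo)&(A[:,2]<lo+.006)]
        if len(B):print(n,lo.round(3),len(B),B.min(0).round(4),B.max(0).round(4))
for n in('top','wrist'):
    Q=pts(n).reshape(-1,3);m=(Q[:,2]>.108)&(Q[:,2]<.122)&(np.hypot(Q[:,0]-.4427,Q[:,1]+.203)<.058);E=Q[m]
    if m.sum()<20: print(n,m.sum());continue
    c=E.mean(0);w,V=np.linalg.eigh(np.cov(E[:,:2].T));v=V[:,1];t=(E[:,:2]-c[:2])@v;print(n,len(E),c[:2]+v*(t.min()+t.max())/2,np.ptp(t),np.degrees(np.arctan(v[1]/v[0])))
E
```

```text
scene -0.03 54 [-0.0116 -0.0266 -0.0298] [ 0.0117  0.0234 -0.0247]
scene -0.024 127 [-0.0157 -0.0277 -0.0239] [ 0.0129  0.0228 -0.018 ]
scene -0.018 58 [-0.016  -0.0282 -0.018 ] [ 0.0058  0.0231 -0.0121]
scene -0.012 62 [-0.0134 -0.0259 -0.0119] [ 0.0103  0.0223 -0.006 ]
scene -0.006 44 [-0.0136 -0.0206 -0.0057] [ 0.0087  0.0164 -0.    ]
scene -0.0 25 [-0.0142 -0.0108  0.0002] [-0.0017  0.0071  0.0058]
scene 0.006 29 [-0.0148 -0.011   0.0061] [-0.0012  0.0073  0.012 ]
scene 0.012 33 [-0.0131 -0.0107  0.0121] [0.006  0.0072 0.0179]
scene 0.018 45 [-0.0144 -0.0108  0.018 ] [0.0118 0.0066 0.0239]
scene 0.024 60 [-0.0165 -0.0109  0.0242] [0.015  0.0065 0.0298]
scene 0.03 58 [-0.0166 -0.0128  0.03  ] [0.0133 0.0092 0.0358]
scene 0.036 36 [-0.0138 -0.0143  0.0362] [0.0116 0.0109 0.0419]
scene 0.042 42 [-0.0129 -0.0159  0.0422] [0.0134 0.0136 0.048 ]
scene 0.048 46 [-0.0137 -0.0182  0.0482] [0.0127 0.0142 0.0539]
scene 0.054 52 [-0.0135 -0.0201  0.054 ] [0.0134 0.0166 0.0599]
scene 0.06 56 [-0.0139 -0.0209  0.06  ] [0.0134 0.0184 0.0659]
scene 0.066 20 [-0.013  -0.0201  0.0661] [0.0118 0.01
[... 640 characters left out ...]
0092  0.018 ] [0.0141 0.0081 0.024 ]
wrist 0.024 1027 [-0.0157 -0.0101  0.024 ] [0.0152 0.0091 0.03  ]
wrist 0.03 353 [-0.0146 -0.0116  0.03  ] [0.0155 0.011  0.0359]
wrist 0.036 174 [-0.0111 -0.013   0.036 ] [0.0125 0.0129 0.042 ]
wrist 0.042 200 [-0.0132 -0.0146  0.042 ] [0.0126 0.0145 0.0479]
wrist 0.048 176 [-0.0132 -0.0163  0.048 ] [0.0125 0.0164 0.054 ]
wrist 0.054 213 [-0.0131 -0.018   0.054 ] [0.0125 0.0183 0.06  ]
wrist 0.06 234 [-0.0128 -0.0195  0.06  ] [0.0127 0.0202 0.0659]
wrist 0.066 54 [-0.0082 -0.0198  0.066 ] [0.0125 0.0204 0.0708]
top 144 [ 0.44016721 -0.20827565] 0.08749997749790031 64.21527410704036
wrist 237 [ 0.42410736 -0.24286057] 0.01667569055430769 60.82090879424019
```

In the tool's units: 0.07 rad / 3.1416 = 0.0223.

```bash
python3 -m inch '[[0.02,[0.008,-0.0015,0],0],[0.02,[0.016,-0.003,0],0],[0.02,[0.022,-0.004,0],0],[0.02,[0.024,-0.0045,0],0],[0.02,[0.024,-0.0045,0],0],[0.02,[0.024,-0.0045,0],0],[0.02,[0.024,-0.0045,0],0],[0.02,[0.022,-0.004,0],0],[0.02,[0.016,-0.003,0],0],[0.02,[0.0085,-0.002,0],0]]'
python3 -m inch '[[0.02,[0,0,0],0.0095],[0.02,[0,0,0],0.0223],[0.02,[0,0,0],0.0286],[0.02,[0,0,0],0.0286],[0.02,[0,0,0],0.0286],[0.02,[0,0,0],0.0286],[0.02,[0,0,0],0.0255],[0.02,[0,0,0],0.0191],[0.02,[0,0,0],0.0102],[0.02,[0,0,0],0]]'
python3 -m inch '[[0.02,[0,0,0],0],[0.02,[0,0,0],0],[0.02,[0,0,0],0]]'
cat > m.py <<'E'
from h import *
im,d,c=snap('wrist');p,R=tool();snap('scene');snap('top')
print(p,np.degrees(np.arctan2(R[1,0],R[0,0])),R[2])
print('to go',R.T@(np.array([.4427,-.2031,.1645])-p))
for n in('wrist','scene','top'):
    Q=pts(n).reshape(-1,3);T=(Q-p)@R
    m=(Q[:,2]>.109)&(Q[:,2]<.121)&(np.hypot(Q[:,0]-.4427,Q[:,1]+.203)<.058)&(T[:,2]>.075);E=Q[m]
    if m.sum()>20:
        c=E.mean(0);w,V=np.linalg.eigh(np.cov(E[:,:2].T));v=V[:,1];t=(E[:,:2]-c[:2])@v;e=c[:2]+v*(t.min()+t.max())/2
        print(n,len(E),'card',e,np.ptp(t),np.degrees(np.arctan(v[1]/v[0])),'in tool',((np.r_[e,.115]-p)@R).round(4))
    for lo,hi in((-.03,-.015),(.05,.056),(.056,.062),(.062,.08)):
        B=T[(T[:,2]>=lo)&(T[:,2]<hi)&(abs(T[:,0])<.025)&(abs(T[:,1])<.03)]
        if len(B)>8:print(n,lo,len(B),B.min(0).round(4),B.max(0).round(4))
z=np.load('wrist.npz')['im'];s=np.load('scene.npz')['im']
E
python3 - <<'E'
from m import *
cv2.imwrite('pics/c1.png',np.hstack([cv2.resize(z[60:460,120:520],(400,400)),cv2.resize(s[190:330,180:320],(400,400),interpolation=cv2.INTER_CUBIC)])[...,::-1])
E
```

```text
clock: 7.2
tool_pos: [0.4422, -0.202, 0.2274]
orientation: [0.64, 0.769, 0.0, -0.0]
contact_force: [-0.1, 0.0, -0.6]
width: 0.0223
gripper_force: 40.7
clock: 8.2
tool_pos: [0.443, -0.2036, 0.2273]
orientation: [0.847, 0.531, 0.0, 0.0]
contact_force: [-0.4, 0.7, -0.8]
width: 0.0225
gripper_force: 40.7
clock: 8.5
tool_pos: [0.4429, -0.2034, 0.2273]
orientation: [0.847, 0.532, 0.0, 0.0]
contact_force: [-0.3, 0.3, -0.6]
width: 0.0222
gripper_force: 40.7
[ 0.44283275 -0.20337837  0.22728381] 64.24058278577135 [-1.05343896e-05  1.72867535e-05 -1.00000000e+00]
to go [ 0.00019368 -0.00024162  0.0627838 ]
wrist 427 card [ 0.45059376 -0.18569546] 0.0573457208827378 64.78407989483806 in tool [ 0.0193 -0.0007  0.1123]
wrist -0.03 3710 [-0.0161 -0.0259 -0.03  ] [ 0.0133  0.0239 -0.015 ]
wrist 0.05 183 [-0.0139 -0.0165  0.05  ] [0.0116 0.0175 0.056 ]
wrist 0.056 257 [-0.0141 -0.0181  0.056 ] [0.0115 0.0195 0.0619]
wrist 0.062 176 [-0.0135 -0.0195  0.062 ] [0.0117 0.0208 0.0703]
scene 88 card [ 0.4400924  -0.20593254] 0.10301112501801654 64.48248557989825 in tool [-0.0035 -0.0014  0.1123]
scene -0.03 202 [-0.018  -0.0261 -0.0299] [ 0.0137  0.0233 -0.0152]
scene 0.05 22 [-0.0171 -0.0169  0.05  ] [0.0122 0.0163 0.0559]
scene 0.056 45 [-0.0174 -0.0184  0.056 ] [0.0085 0.0185 0.062 ]
scene 0.062 36 [-0.0182 -0.02    0.062 ] [0.0111 0.0199 0.0712]
top 27 card [ 0.42451884 -0.24083948] 0.015731936242100928 64.73492357173014 in tool [-0.0417 -0.0002  0.1123]
```

View pics/c1.png

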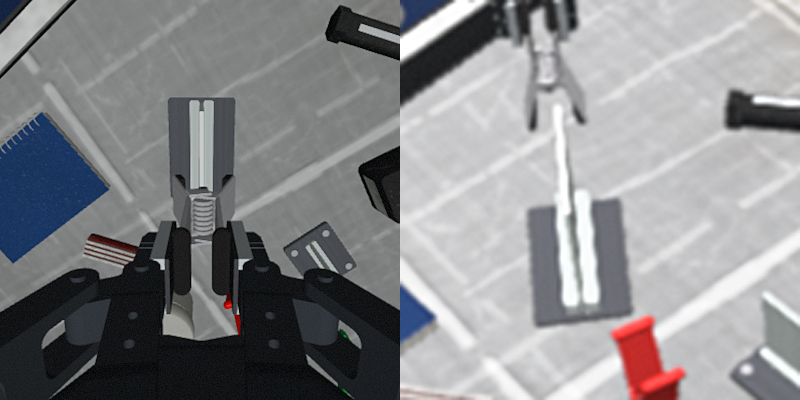

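Left half: the jaws straddle the card line squarely (card 203,145; jaws 178 and 232). The scene crop on the right agrees, with the card edge between the jaws. The remaining offsets are about 1 mm, so I descend slowly.

```bash
python3 -m inch '[[0.02,[-0.0008,-0.0008,0.003],0],[0.02,[0,0,0.006],0],[0.02,[0,0,0.008],0],[0.02,[0,0,0.008],0],[0.02,[0,0,0.008],0],[0.02,[0,0,0.008],0],[0.02,[0,0,0.008],0],[0.02,[0,0,0.007],0],[0.02,[0,0,0.004],0],[0.02,[0,0,0.002],0]]'
python3 -m inch '[[0.02,[0,0,0],0],[0.02,[0,0,0],0],[0.02,[0,0,0],0],[0.02,[0,0,0],0],[0.02,[0,0,0],0]]'
python3 - <<'E'
from m import *
cv2.imwrite('pics/d1.png',np.hstack([cv2.resize(z[60:360,170:470],(400,400),interpolation=cv2.INTER_CUBIC),cv2.resize(s[200:300,190:290],(400,400),interpolation=cv2.INTER_CUBIC)])[...,::-1])
E
```

```text
clock: 9.65
tool_pos: [0.4416, -0.2037, 0.1648]
orientation: [0.847, 0.532, -0.0, -0.0]
contact_force: [-0.1, 0.1, -0.8]
width: 0.0224
gripper_force: 40.7
clock: 10.15
tool_pos: [0.4418, -0.2038, 0.1655]
orientation: [0.847, 0.532, 0.0, 0.0]
contact_force: [0.2, -0.3, -1.3]
width: 0.0221
gripper_force: 40.7
[ 0.44177579 -0.20375499  0.16540381] 64.22105350212229 [-2.35355614e-05  1.63213234e-04 -9.99999986e-01]
to go [0.00099177 0.00054723 0.00090388]
wrist -0.03 3687 [-0.0167 -0.0256 -0.03  ] [ 0.0135  0.024  -0.015 ]
wrist 0.05 326 [-0.0137 -0.0164  0.05  ] [0.0248 0.0176 0.056 ]
wrist 0.056 260 [-0.0138 -0.0181  0.056 ] [0.0116 0.0195 0.0619]
wrist 0.062 177 [-0.0135 -0.0194  0.062 ] [0.0117 0.0209 0.07  ]
scene -0.03 177 [-0.0175 -0.026  -0.03  ] [ 0.0115  0.0232 -0.0153]
scene 0.05 33 [-0.0214 -0.0168  0.0501] [0.0093 0.0168 0.0554]
scene 0.056 37 [-0.0234 -0.0186  0.0562] [0.0112 0.0189 0.0618]
scene 0.062 42 [-0.0242 -0.0203  0.0621] [0.0143 0.0198 0.0796]
```

View pics/d1.png

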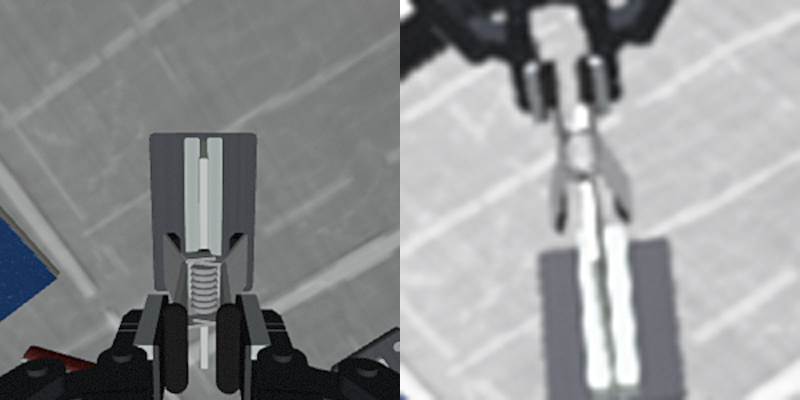

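The wrist view shows the card line (204,200) midway between the jaw pads (174 and 237). The scene crop shows pads on either side of the card edge. I do a final numeric check of the centring along the edge.

```bash
python3 - <<'E'
from h import *
p,R=tool();s=monitor.get_state();print(s['width'],s['contact_force'],abs(s['qd']).max())
for n in('wrist','scene','top'):
    T=(pts(n).reshape(-1,3)-p)@R
    m=(abs(T[:,2]-.0505)<.004)&(abs(T[:,1])<.006)&(abs(T[:,0])<.07);B=T[m];print(n,m.sum(),B.min(0).round(4),B.max(0).round(4),B.mean(0).round(4))
E
```

```text
0.02225084768924896 [ 0.12148726  0.59707469 -1.82277326] 0.0019236962879973852
wrist 686 [-0.0504 -0.0018  0.0487] [0.0488 0.002  0.0545] [0.0078 0.     0.0507]
scene 49 [-0.0506 -0.0026  0.0477] [0.0498 0.0015 0.0531] [-0.0153 -0.0005  0.0508]
top 6 [-0.0483 -0.0013  0.0506] [-0.0453  0.0022  0.0518] [-0.0465  0.0005  0.0511]
```

```bash
python3 -c "
from rig import job
print(job.sign_off())"
```

```text
the job is handed in; nothing more can be done
None
```

The job is handed in at about 10 s: the clip is held squeezed wide open and upright, square over the middle of the card's top edge. Its tips are about 19.5 mm below the edge and centred to within about 1 mm, with nothing of the clip seen touching the card.

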